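Unlock the microtome blade safe and present the padlock

TASK

The microtome blade safe is shut with a brass combination padlock: turn its black dial, feeling it click from notch to notch, until the white line on the dial points at the green dot, pull the shackle fully open by its orange tab, then take the lock up off the hasp and present it: hold it level, dial up, over the middle of the blue tray with its underside at least 12 cm above the bench, shackle still open. Finish while still holding it there in the gripper, not put down, and leave the slide rack, the bottle and the cassettes where they stand.

Things in the scene. Friction and masses are not known exactly. Their poses are not given: they have to be found in the camera images.
- case: Grey and white steel blade safe, fixed to the bench, 130 (its x) by 215 (its y) by 70 mm high; it never moves. Origin: on the bench straight under the centre of the lock pocket; the safe reaches from y = -65 to y = +150 mm. On its lid (70 mm up) four dark pocket walls 12 mm high stand round the lock with about 1.5 mm play, so the lock cannot turn or slide but can be lifted straight out. z up
- hook (a point): Top of the steel keeper hook (hasp) on the safe, 55 mm along the safe's y axis from the pocket's centre, 100 mm above the bench. An upright post (12 wide in x, y 44 to 52 mm) stands inside the U of the shackle and its overhang (y 44 to 66 mm, underside 24 mm above the lid) lies over the shackle's crossbar while closed. With the shackle out by more than 12 mm the hook fits inside the U and the lock lifts straight up
- lock: Loose brass padlock of 0.32 to 0.46 kg in all, lying flat in the pocket, dial up: body 60 (its x) by 64 (its y) by 32 mm high, its shackle leaving along its +y, parallel to the safe's y axis. Origin: centre of its underside. A green dot on its top near the +y edge marks the opening position; nine black dots mark the other notches
- dial (a joint): Dial angle in rad, 0 when the white line points at the green dot (the only place where the shackle is freed, within about 0.12 rad), growing anticlockwise seen from above; it starts one to three notches anticlockwise of the dot, so turn clockwise. Ten notches, one every 0.628 rad; a sprung click of about 0.1 N m settles it into the nearest notch when let go. The dial can be turned past the dot
- dial_grip (a point): On the dial's axis, 20 mm above the lock body's top and 52 mm above the lock's underside: the height to grip. The dial is an upright black knurled cylinder of 38 mm diameter, 30 mm high, standing on the centre of the lock body, its top 62 mm above the lock's underside; it can bear the lock's weight
- dial_mark (a point): Outer end of the white line on top of the dial, 18 mm from its axis; turns with the dial
- shackle (a joint): How far the shackle is pulled out, m: 0 shut, 0.026 fully open. It slides along the lock's +y against about 3 N of friction and stays where it is left; blocked after about 1 mm while the dial is not at the dot
- pull_tab (a point): Middle of the orange pull tab on the shackle: an upright plate 10 mm thick (lock's x), 30 mm long (y) and 36 mm high, from 11 to 47 mm above the lock's underside; this point is 31 mm above the underside and, shut, 81 mm along the lock's +y from its centre. The shackle is a U of 8 mm steel rod, its legs 40 mm apart, 17 mm above the lock's underside
- tray: Blue open tray fixed to the bench, 150 by 150 by 22 mm high. Origin: centre of its underside; on the left or the right of the safe
- rack: White slide rack, 110 by 85 by 35 mm, loose, bystander. Origin: centre of its underside
- bottle: Amber reagent bottle, 54 mm diameter, 105 mm high, loose, bystander. Origin: centre of its underside
- cassettes: Stack of tissue cassettes, 28 by 40 by 20 mm, loose, bystander. Origin: centre of its underside

How it is judged:
By the outcome, as a careful person would: the job done as asked, in the order asked, and still so for the second after the job is handed in, while the arm keeps its last pose, push and grip.
It also fails if it takes over 72 s, if anything falls off the work surface, if the arm or the gripper's body presses on something with over 40 N, if the wrist force passes 120 N, or if a joint passes its speed limit or range.

ROBOT

A 6-joint arm with a two-finger parallel gripper is mounted at the origin on the work surface. World frame = base frame: x ahead of the robot, y to its left, z up, the work surface at z = 0. Lengths are in m, angles in degrees, forces in N, time in s.
With the tool pointing down it reaches from about 0.25 to 0.725 m from the base axis. Payload 9.7 kg.
Tool frame: the origin (TCP) lies on the centre line of the jaws, within the pads' length; the fingertips stand 22 mm ahead of it and the grasp point (between the pads) lies 3 mm ahead of it; z points along the fingers, y is the direction in which the jaws open and shut (so a half turn about z gives the same grasp; the last joint's range is limited). The gripper opens to 85 mm and grips with 20 to 120 N. Pads are 22 mm wide; open, the fingers measure 114 mm over their backs; the gripper's body (76 mm by 85 mm) begins 54 mm behind the grasp point. The pads swing forward as they close: fully open they stand 13 mm farther back than shut.
Start: joints at [71.792, 4.979, 10.078, 95.1, 0, 90], TCP at [0.172, 0.522, 0.253] pointing down, gripper open.
Joint ranges: [-179.16, 179.16], [-48.56, 103.87], [-65.8, 70.77], [-126.05, 130.52], [-82.76, 87.17], [-180, 180]. Speed limits (degrees/s): [127.2, 127.2, 147.25, 180, 180, 180].

INTERFACE

Orientations are given as [roll, pitch, yaw] about the fixed x, y, z axes, in that order (R = Rz(yaw) Ry(pitch) Rx(roll)).
In Python, from workcell import get_obs, camera, camera_params, job_done gives the robot as it stands.
- The arm moves only by the tool servo_tool, never from a script. Its argument "steps" is a list of rows, each an object of numbers: "x", "y", "z": the shift along the world's x, y, z in mm; "yaw": the turn about the world's z in degrees. A call has 1 to 12 rows; each row is the pose to reach, as a shift and turn from the pose measured when the call began; what a row does not reach only later rows make up. A row lasts 1/8 s, in which the tool goes at most 62.5 mm and 10.7 degrees, less where a joint would pass 70% of its speed; a pose out of reach is approached as far as the arm can. A call with a gripper value outside its range is refused whole. "grip" is the finger opening in mm, from 0 to 85.4, set as the call begins (left out, the last holds). The fingers move at their own pace and stop on an object; "grip_force" is the grip in N (left out, the last holds). Time passes only in rows, so rows that repeat a pose let the fingers close. It gives the time, the measured TCP pose, the force and the opening at its end, in the units of the state.
- get_obs(): the state, without advancing time (a new reading comes with each control period).
- camera(name): name is "side" or "top"; returns (picture, depth): 480x640x3 uint8, red, green, blue; 480x640 float32, m along the optical axis (not along the pixel's ray), 0 where there is no reading.
- camera_params(name): a dict with "intrinsics" (3x3 intrinsics, pixels), "D" ([k1, k2, p1, p2, k3] as OpenCV has them; the pictures are not rectified), "rvec" (rotation vector, rad) and "tvec" (3), from world to camera coordinates, as OpenCV has them. Camera axes: x right, y down, z forward; pixel columns grow to the right and rows downward; lengths in m; the calibration is good to about 2 mm. A picture is of the moment at which its call begins. camera_params takes no time and is no camera call.
- job_done(): hands the job in, once; it reports no verdict.
The state is a dict: "time": time; "q": joint angles; "qd": joint speeds; "joint_efforts": joint torques, N m; "ee_pos": TCP position; "tcp_rot": TCP orientation; "wrist_force": force on the tool from outside, world axes, zero at the start; "torque": the same for the moment, N m; "opening": finger opening in m.
Only numpy, scipy, OpenCV 4.12 (cv2) and the standard library are available. Lean on these libraries where they do the work, as an engineer would, in place of code of your own. Each camera call takes 0.05 s, during which the arm holds its last target.

## Working session

There is one attempt and no reset: what is moved stays moved. The work goes in short steps, Python scripts to look and compute and a tool call to move; the robot and the scene stay as the last step left them, time stands still between calls to the robot, and variables do not carry over. Pictures are saved under pics/ and viewed, and the job is handed in when it is done.

Besides the shell and the picture viewer there is one more tool, called by a JSON object that holds its "method" and its "body", one argument or row to a line. servo_tool: Moves the arm, as the interface text tells. Its arguments: {"type":"object","properties":{"steps":{"type":"array"},"grip":{"type":"number"},"grip_force":{"type":"number"}},"required":["steps"]}

```bash
mkdir -p pics; ls; python3 - <<'E'
from workcell import *
import cv2
o=get_obs();print(o)
for n in("top","side"):
    im,d=camera(n);cv2.imwrite(f"pics/{n}0.png",im[:,:,::-1]);p=camera_params(n)
    import numpy as np;np.save(f"{n}0d.npy",d);np.save(f"{n}0.npy",im)
    R=cv2.Rodrigues(np.array(p['rvec']))[0];print(n,p['intrinsics'],p['D'],-R.T@np.array(p['tvec']).ravel(),R)
E
```

```text
pics
{'time': 0.0, 'q': array([7.17911776e+01, 5.00997798e+00, 1.00327115e+01, 9.51000557e+01,
       7.34347703e-06, 9.00003409e+01]), 'qd': array([ 0.14093216,  0.02666585,  0.0958366 , -0.01350519,  0.0114793 ,
       -0.00996607]), 'joint_efforts': array([-3.43589763e-04, -5.20385814e+01,  4.64806688e+01,  1.62363262e-02,
       -1.43354828e-05, -9.88957225e-06]), 'ee_pos': array([0.17179731, 0.52225355, 0.25257822]), 'tcp_rot': array([-1.79922678e+02, -6.88348061e-06,  1.61790837e+02]), 'wrist_force': array([-0.54852655,  0.08289174, -0.55702876]), 'torque': array([0.02019152, 0.00846686, 0.0174713 ]), 'opening': 0.08533608141995021}
top [[435.42949038   0.         327.34305697]
 [  0.         435.42949038 235.2295205 ]
 [  0.           0.           1.        ]] [0.0372695 0.        0.        0.        0.       ] [ 0.48397109 -0.00248809  0.88546009] [[-8.32614212e-04 -9.99826035e-01  1.86334766e-02]
 [-9.87905251e-01 -2.06684243e-03 -1.55044970e-01]
 [ 1.55056510e-01 -1.85372021e-02 -9.87731669e-01]]
side [[491.61226359   0.         324.06052673]
 [  0.         491.61226359 243.0939671 ]
 [  0.           0.           1.        ]] [-0.09350348  0.          0.          0.          0.        ] [ 0.13961503 -0.48115996  0.6830821 ] [[ 0.69890442 -0.71502821 -0.01634825]
 [-0.46538296 -0.43729403 -0.76954054]
 [ 0.5430942   0.54544348 -0.63838867]]
```

View pics/top0.png

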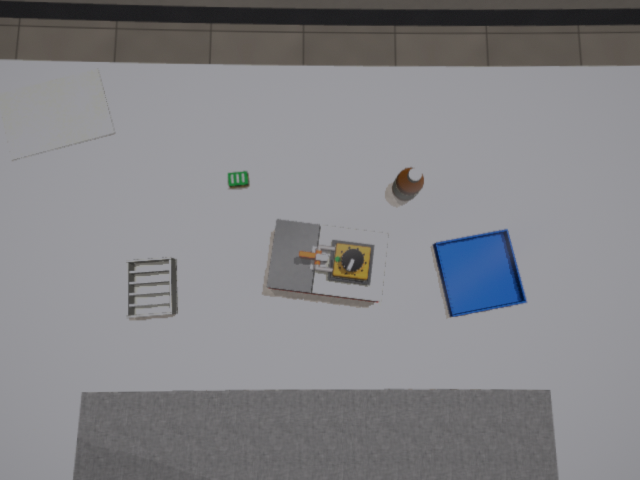

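View pics/side0.png

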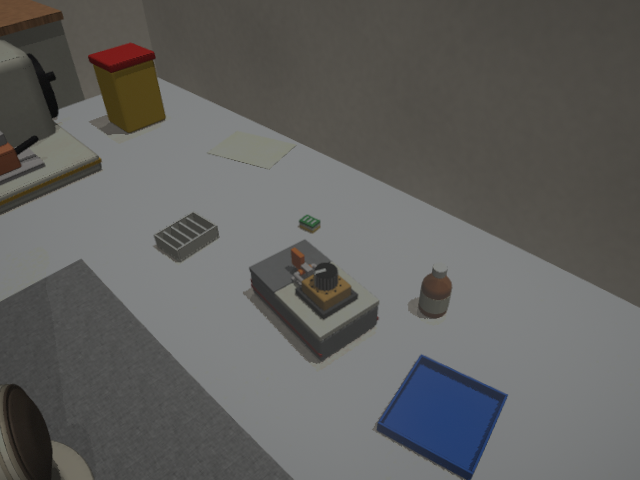

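The top view shows the safe at about (328,261), with the dial at (352,261) and the orange tab at (310,256). The tray is at (479,272), to the right, with the bottle at (410,181), the rack at (151,288) and the cassettes at (238,179). I'll zoom in on the lock.

```bash
python3 - <<'E'
import numpy as np,cv2
t=np.load('top0.npy')[205:315,255:405];s=np.load('side0.npy')[230:360,235:390]
a=cv2.resize(t,None,fx=5.3,fy=5.3,interpolation=2)[:,:,::-1];b=cv2.resize(s,None,fx=4.5,fy=4.5,interpolation=2)[:,:,::-1]
cv2.imwrite('pics/tz.png',a);cv2.imwrite('pics/sz.png',b)
E
```

```text
(no output)
```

View pics/tz.png

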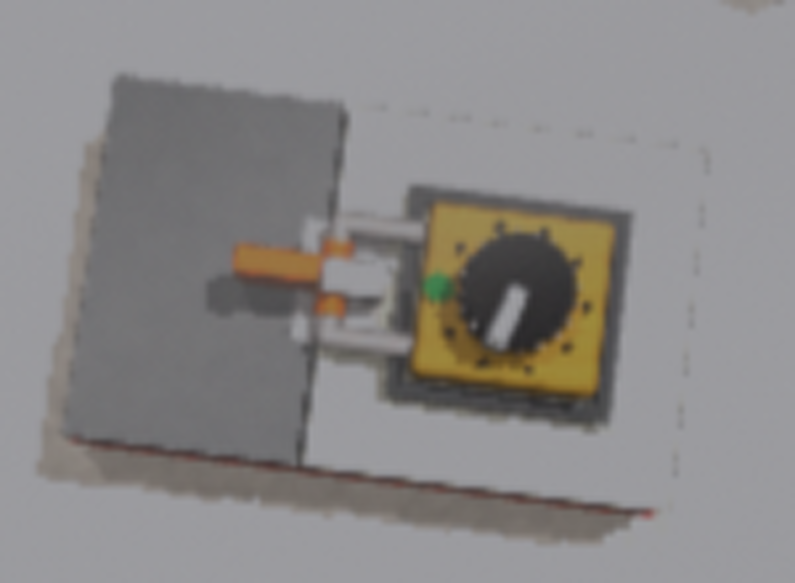

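View pics/sz.png

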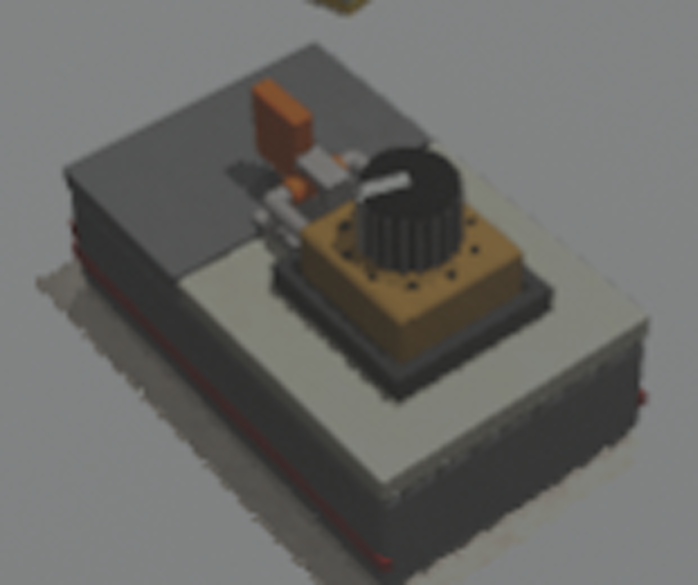

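Zoomed in, the white line points down-left from the dial centre and the green dot is to the left. That puts the dial about 70° anticlockwise, or 2 notches. Next I'll measure the positions.

```bash
cat > h.py <<'E'
import numpy as np,cv2
from workcell import *
def cam(n):
    p=camera_params(n);R=cv2.Rodrigues(np.array(p['rvec'],float))[0];t=np.array(p['tvec'],float).ravel()
    return np.array(p['intrinsics']),np.array(p['D'],float),R,t
def ray(n,uv,z):
    K,D,R,t=cam(n);u=cv2.undistortPoints(np.array(uv,float).reshape(-1,1,2),K,D).reshape(-1,2)
    d=np.c_[u,np.ones(len(u))]@R;c=-R.T@t
    return c+d*((z-c[2])/d[:,2])[:,None]
def masks(im,box):
    h=cv2.cvtColor(im,cv2.COLOR_RGB2HSV);H,S,V=[h[...,i].astype(int) for i in range(3)]
    b=np.zeros(H.shape,bool);x0,y0,x1,y1=box;b[y0:y1,x0:x1]=1
    return dict(brass=b&(H>=17)&(H<=32)&(S>110)&(V>90),orange=b&(H>=4)&(H<=15)&(S>130),green=b&(H>40)&(H<85)&(S>90),
      black=b&(V<75)&(S<90),blue=(H>100)&(H<130)&(S>120)),b
E
python3 - <<'E'
from h import *
for n,box in(("top",(265,205,400,310)),("side",(245,230,390,360))):
    im=np.load(n+'0.npy');d=np.load(n+'0d.npy');m,b=masks(im,box)
    for k,v in m.items():
        nn,l,st,c=cv2.connectedComponentsWithStats(v.astype(np.uint8))
        for i in range(1,nn):
            if st[i,4]>8: print(n,k,st[i],c[i].round(1))
    # depth heights
    K,D,R,t=cam(n)
    g=np.argwhere(d>0)[:,::-1];u=cv2.undistortPoints(g.astype(float).reshape(-1,1,2),K,D).reshape(-1,2)
    dd=d[d>0];P=(np.c_[u*dd[:,None],dd]-t)@R
    sel=(abs(P[:,0]-.43)<.12)&(abs(P[:,1])<.16)
    np.save(n+'P.npy',P)
    Q=P[sel];print(n,'zhist',np.histogram(Q[:,2],bins=np.arange(0,.15,.006))[0])
    q=Q[Q[:,2]>.127];print('dialtop pts',len(q),q.mean(0),(q.max(0)+q.min(0))/2,np.ptp(q,0))
    q=Q[(Q[:,2]>.099)&(Q[:,2]<.106)];print('bodytop',len(q),q.mean(0),np.ptp(q,0),cv2.minAreaRect(q[:,:2].astype(np.float32)*1000))
m,_=masks(np.load('top0.npy'),(265,205,400,310))
c=np.argwhere(m['blue'])[:,::-1].astype(float)
r=ray('top',c,.022);print('tray',cv2.minAreaRect(r[:,:2].astype(np.float32)*1000))
r=ray('top',np.argwhere(m['brass'])[:,::-1],.102);print('brass',cv2.minAreaRect(r[:,:2].astype(np.float32)*1000))
print('dial c, line end',ray('top',[[255+520/5.3,205+292/5.3],[255+500/5.3,205+345/5.3]],.132),'green',ray('top',[[255+438/5.3,205+288/5.3]],.102))
r=ray('top',np.argwhere(m['orange'])[:,::-1],.117);print('orange',cv2.minAreaRect(r[:,:2].astype(np.float32)*1000))
E
```

```text
top brass [333 244  38  36 628] [352.  262.7]
top brass [300 252  14   4  36] [306.2 253.8]
top orange [316 251   5   2   9] [318.  251.4]
top orange [299 254   9   3  12] [302.8 255.5]
top orange [315 261   5   3  12] [316.8 262. ]
top green [335 257   5   5  21] [336.8 258.8]
top black [341 250  22  21 298] [352.3 259. ]
top black [331 260   2   7  12] [331.4 263. ]
top black [329 272   3   6  13] [329.9 274.1]
top black [331 276  38   8 112] [350.  279.8]
top blue [ 434  230   92   87 5628] [478.8 273.1]
top zhist [5516    0    1   34   34    8    7    8   21   19   39 2322   50  212
   60   23  275   50    5    4    9   46   21    0]
dialtop pts 65 [ 0.5459105  -0.06033808  0.13128508] [ 0.54567998 -0.06034479  0.1311738 ] [0.0085279  0.02919659 0.00828039]
bodytop 282 [ 0.53913803 -0.060438    0.10097628] [0.02167753 0.06342711 0.00576588] ((538.457763671875, -59.061180114746094), (21.668180465698242, 63.44171905517578), 0.09146806597709656)
side brass [302 275  48  27 359] [327.6 289.2]
side orange [292 248  12  15  68] [297.8 253.5]
side orange [298 269   5   6  19] [300.5 271
[... 456 characters left out ...]
184  0.13036359] [0.0087272  0.02964733 0.00668491]
bodytop 299 [ 0.53953438 -0.06255709  0.10157919] [0.02224081 0.06591323 0.00684926] ((539.878173828125, -58.87168884277344), (65.55493927001953, 22.214141845703125), 87.63397979736328)
tray ((546.1748657226562, -319.5047607421875), (148.1143035888672, 152.9134063720703), 10.930682182312012)
brass ((563.6665649414062, -29.513107299804688), (125.7333984375, 58.461849212646484), 82.91227722167969)
dial c, line end [[ 0.55860558 -0.06138347  0.132     ]
 [ 0.5412341  -0.05466465  0.132     ]] green [[ 0.56291151 -0.03576224  0.102     ]]
orange ((565.5360107421875, 14.749267578125), (21.353946685791016, 37.20491409301758), 0.04418740049004555)
```

```bash
python3 - <<'E'
from h import *
for n in("top","side"):
    P=np.load(n+'P.npy');Q=P[(abs(P[:,0]-.56)<.1)&(abs(P[:,1]+.02)<.15)]
    q=Q[Q[:,2]>.126];print(n,'dialtop',len(q),q.mean(0),cv2.minEnclosingCircle(q[:,:2].astype(np.float32)*1000))
    q=Q[(Q[:,2]>.097)&(Q[:,2]<.106)&(Q[:,1]<-.02)];print('body',len(q),cv2.minAreaRect(q[:,:2].astype(np.float32)*1000))
    q=Q[(Q[:,2]>.110)&(Q[:,1]>-.01)];print('tab',len(q),q.mean(0),cv2.minAreaRect(q[:,:2].astype(np.float32)*1000))
    q=Q[(Q[:,2]>.068)&(Q[:,2]<.074)];print('lid',len(q),cv2.minAreaRect(q[:,:2].astype(np.float32)*1000))
    q=P[(abs(P[:,0]-.546)<.12)&(abs(P[:,1]+.32)<.12)&(P[:,2]>.014)];print('tray',len(q),cv2.minAreaRect(q[:,:2].astype(np.float32)*1000))
im=np.load('top0.npy');m,_=masks(im,(330,240,375,284))
v=m['brass'];r=ray('top',np.argwhere(v)[:,::-1],.102);print('brass',cv2.minAreaRect(r[:,:2].astype(np.float32)*1000))
v=m['black'].copy();v[:,:340]=0;v[272:]=0
w=cv2.morphologyEx(v.astype(np.uint8),cv2.MORPH_CLOSE,np.ones((5,5)));c=np.argwhere(w)[:,::-1]
r=ray('top',c,.132);print('dial',cv2.minEnclosingCircle(r[:,:2].astype(np.float32)*1000),r.mean(0))
sub=im[246:276,338:370].min(2);ln=np.argwhere((sub>120))[:,::-1]+[338,246]
h=cv2.cvtColor(im,cv2.COLOR_RGB2HSV);ln=np.array([p for p in ln if h[p[1],p[0],1]<60 and (p[0]-352.5)**2+(p[1]-260)**2<120])
r=ray('top',ln,.132);print('line',len(ln),r.mean(0),cv2.fitLine(r[:,:2].astype(np.float32),2,0,.01,.01).ravel())
E
```

```text
top dialtop 382 [ 0.56001898 -0.06096995  0.13104194] ((560.3732299804688, -60.89441680908203), 20.009563446044922)
body 738 ((560.2540893554688, -60.98097610473633), (63.74871063232422, 59.86427307128906), 82.77702331542969)
tab 98 [0.5700414  0.01913432 0.11556506] ((570.610107421875, 19.1940860748291), (29.502748489379883, 10.264339447021484), 81.92931365966797)
lid 4447 ((565.6324462890625, -18.88713836669922), (214.68299865722656, 129.80166625976562), 82.71728515625)
tray 777 ((546.9098510742188, -322.5537414550781), (149.09222412109375, 152.8499755859375), 10.947744369506836)
side dialtop 337 [ 0.55895362 -0.06268376  0.13115384] ((560.6358642578125, -60.55702590942383), 20.41652488708496)
body 573 ((560.58740234375, -61.28413009643555), (65.9523696899414, 60.28219985961914), 83.59481048583984)
tab 90 [0.5696393  0.01753241 0.11520313] ((570.56494140625, 19.178680419921875), (31.931045532226562, 10.419293403625488), 79.47013854980469)
lid 3649 ((566.531982421875, -17.943580627441406), (217.12246704101562, 131.6918487548828), 82.9997329711914)
tray 1481 ((547.2564697265625, -321.5204162597656), (153.46954345703125, 150.29200744628906), 10.986532211303711)
brass ((559.94580078125, -60.49784851074219), (63.44017028808594, 58.46553421020508), 82.63153076171875)
dial ((559.7495727539062, -59.359989166259766), 19.24701690673828) [ 0.55929568 -0.05951537  0.132     ]
line 32 [ 0.55180767 -0.05677653  0.132     ] [ 0.90749115 -0.4200712   0.55180764 -0.05677653]
```

All the measurements agree. The lock is at (560.4,−60.9) with its +y axis at 82.75°, and the tab reads 81 mm out, as specified. Heights match too. The line is 72° anticlockwise, which is 2 notches, and the tray is at (547,−322). I'm moving over the dial.

{"method": "servo_tool", "body": {
  "steps": [
    {"x":20,"y":-30,"z":10,"yaw":-2},
    {"x":52,"y":-78,"z":10,"yaw":-6},
    {"x":84,"y":-126,"z":10,"yaw":-10},
    {"x":116,"y":-174,"z":10,"yaw":-14},
    {"x":148,"y":-222,"z":10,"yaw":-18},
    {"x":180,"y":-270,"z":10,"yaw":-22},
    {"x":212,"y":-318,"z":10,"yaw":-26},
    {"x":244,"y":-366,"z":10,"yaw":-30},
    {"x":276,"y":-414,"z":10,"yaw":-34},
    {"x":308,"y":-462,"z":10,"yaw":-38},
    {"x":340,"y":-510,"z":10,"yaw":-41},
    {"x":360,"y":-540,"z":10,"yaw":-43}
  ],
  "grip": 85,
  "grip_force": 50
}}

```text
time: 1.6
ee_pos: [0.5326, -0.02, 0.262]
tcp_rot: [-179.9, -0.0, 118.6]
wrist_force: [-0.3, 0.5, 0.2]
opening: 0.0849
```

```bash
python3 -c "
from h import *
o=get_obs();print(o['time'],o['q'],o['ee_pos'],o['tcp_rot'],o['wrist_force'])"
```

```text
1.6 [-2.13437480e+00  2.93895569e+00  8.89223011e+00  9.60644123e+01
 -4.13634111e-02  5.92564936e+01] [ 0.53263026 -0.02004065  0.26196217] [-1.79883336e+02 -2.12628382e-02  1.18609150e+02] [-0.32756018  0.51346421  0.1942987 ]
```

{"method": "servo_tool", "body": {
  "steps": [
    {"x":14,"y":-20,"z":-10},
    {"x":27.8,"y":-40.9,"z":-30},
    {"x":27.8,"y":-40.9,"z":-60},
    {"x":27.8,"y":-40.9,"z":-85},
    {"x":27.8,"y":-40.9,"z":-105},
    {"x":27.8,"y":-40.9,"z":-120},
    {"x":27.8,"y":-40.9,"z":-130},
    {"x":27.8,"y":-40.9,"z":-134},
    {"x":27.8,"y":-40.9,"z":-134},
    {"x":27.8,"y":-40.9,"z":-134}
  ]
}}

```text
schema error: expected keys x, y, z, yaw
```

{"method": "servo_tool", "body": {
  "steps": [
    {"z":0},
    {"z":0},
    {"z":0},
    {"z":0},
    {"z":0},
    {"z":0},
    {"z":0},
    {"z":0}
  ],
  "grip": 30,
  "grip_force": 50
}}

```text
schema error: expected keys x, y, z, yaw
```

{"method": "servo_tool", "body": {
  "steps": [
    {"x":14,"y":-20,"z":-10,"yaw":0},
    {"x":27.8,"y":-40.9,"z":-30,"yaw":0},
    {"x":27.8,"y":-40.9,"z":-60,"yaw":0},
    {"x":27.8,"y":-40.9,"z":-85,"yaw":0},
    {"x":27.8,"y":-40.9,"z":-105,"yaw":0},
    {"x":27.8,"y":-40.9,"z":-120,"yaw":0},
    {"x":27.8,"y":-40.9,"z":-130,"yaw":0},
    {"x":27.8,"y":-40.9,"z":-134,"yaw":0},
    {"x":27.8,"y":-40.9,"z":-134,"yaw":0},
    {"x":27.8,"y":-40.9,"z":-134,"yaw":0}
  ]
}}

```text
time: 2.85
ee_pos: [0.5608, -0.061, 0.1286]
tcp_rot: [-179.9, 0.0, 118.6]
wrist_force: [-0.1, -0.2, 0.2]
opening: 0.0849
```

```bash
python3 - <<'E'
from h import *
im,d=camera('side');cv2.imwrite('pics/s1.png',cv2.resize(im[180:360,230:430],None,fx=3,fy=3,interpolation=2)[:,:,::-1]);print(get_obs()['ee_pos'])
E
```

```text
[ 0.56075002 -0.06097883  0.1285824 ]
```

View pics/s1.png

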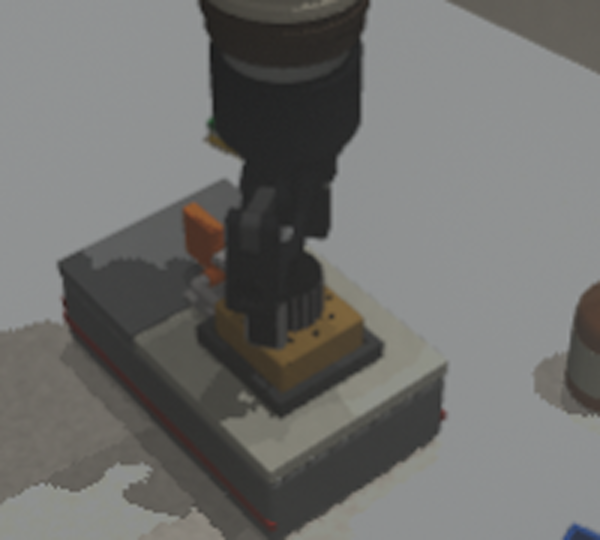

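The fingers straddle the dial, with the near finger at about (265,320) in the crop. Now I'll close on it.

{"method": "servo_tool", "body": {
  "steps": [
    {"x":0,"y":0,"z":0,"yaw":0},
    {"x":0,"y":0,"z":0,"yaw":0},
    {"x":0,"y":0,"z":0,"yaw":0},
    {"x":0,"y":0,"z":0,"yaw":0},
    {"x":0,"y":0,"z":0,"yaw":0},
    {"x":0,"y":0,"z":0,"yaw":0},
    {"x":0,"y":0,"z":0,"yaw":0},
    {"x":0,"y":0,"z":0,"yaw":0}
  ],
  "grip": 30,
  "grip_force": 50
}}

```text
time: 3.9
ee_pos: [0.561, -0.0609, 0.129]
tcp_rot: [-180.0, 0.0, 118.6]
wrist_force: [0.9, 0.5, 5.2]
opening: 0.0368
```

{"method": "servo_tool", "body": {
  "steps": [
    {"x":0,"y":0,"z":0,"yaw":-6},
    {"x":0,"y":0,"z":0,"yaw":-13},
    {"x":0,"y":0,"z":0,"yaw":-20},
    {"x":0,"y":0,"z":0,"yaw":-27},
    {"x":0,"y":0,"z":0,"yaw":-34},
    {"x":0,"y":0,"z":0,"yaw":-41},
    {"x":0,"y":0,"z":0,"yaw":-48},
    {"x":0,"y":0,"z":0,"yaw":-55},
    {"x":0,"y":0,"z":0,"yaw":-62},
    {"x":0,"y":0,"z":0,"yaw":-68},
    {"x":0,"y":0,"z":0,"yaw":-72},
    {"x":0,"y":0,"z":0,"yaw":-72}
  ]
}}

```text
time: 5.4
ee_pos: [0.5603, -0.0609, 0.129]
tcp_rot: [-179.9, 0.1, 46.5]
wrist_force: [-3.0, 0.8, 4.9]
opening: 0.0366
```

```bash
python3 -c "
from h import *
o=get_obs();print(o['time'],o['q'],o['ee_pos'],o['tcp_rot'],o['wrist_force'],o['torque'])"
```

```text
5.4 [-6.19708932e+00  6.28788048e+00 -2.24282450e+00  8.15889871e+01
 -1.05561300e-02  1.27254778e+02] [ 0.560277   -0.0608855   0.12901576] [-1.79911121e+02  8.08589832e-02  4.65482062e+01] [-3.03446676  0.758397    4.94630319] [ 0.19395279  0.68972192 -0.07780146]
```

{"method": "servo_tool", "body": {
  "steps": [
    {"x":0,"y":0,"z":0,"yaw":0},
    {"x":0,"y":0,"z":0,"yaw":0},
    {"x":0,"y":0,"z":0,"yaw":0},
    {"x":0,"y":0,"z":0,"yaw":0},
    {"x":0,"y":0,"z":20,"yaw":0},
    {"x":0,"y":0,"z":60,"yaw":0},
    {"x":-20,"y":20,"z":100,"yaw":8},
    {"x":-50,"y":60,"z":130,"yaw":16},
    {"x":-80,"y":110,"z":130,"yaw":24},
    {"x":-110,"y":150,"z":130,"yaw":32},
    {"x":-140,"y":180,"z":130,"yaw":36.2},
    {"x":-140,"y":180,"z":130,"yaw":36.2}
  ],
  "grip": 85
}}

```text
time: 6.9
ee_pos: [0.4189, 0.1206, 0.2597]
tcp_rot: [-180.0, 0.0, 83.0]
wrist_force: [0.4, -1.4, 0.3]
opening: 0.0847
```

```bash
cat > look.py <<'E'
from h import *
import sys
k=sys.argv[1];S={}
for n in("top","side"):
    im,d=camera(n);np.save(n+k+'.npy',im);S[n]=im
    K,D,R,t=cam(n)
    g=np.argwhere(d>0)[:,::-1];u=cv2.undistortPoints(g.astype(float).reshape(-1,1,2),K,D).reshape(-1,2)
    dd=d[d>0];P=(np.c_[u*dd[:,None],dd]-t)@R
    Q=P[(abs(P[:,0]-.56)<.1)&(abs(P[:,1]+.02)<.16)]
    for nm,q in(('dialtop',Q[(Q[:,2]>.126)&(Q[:,2]<.14)&(Q[:,1]<-.02)]),('tab',Q[(Q[:,2]>.110)&(Q[:,2]<.125)&(Q[:,1]>-.01)])):
        if len(q)>5: print(n,nm,len(q),q.mean(0).round(4),np.round(cv2.minAreaRect(q[:,:2].astype(np.float32)*1000)[:2],1).tolist())
a=cv2.resize(S['top'][215:305,280:400],None,fx=4,fy=4,interpolation=2);b=cv2.resize(S['side'][230:350,250:330+10],None,fx=3,fy=3,interpolation=2)
w=np.hstack([a,cv2.resize(b,(int(b.shape[1]*a.shape[0]/b.shape[0]),a.shape[0]))]);print(w.shape)
cv2.imwrite(f'pics/l{k}.png',w[:,:,::-1])
E
python3 look.py 2
python3 - <<'E'
from h import *
im=np.load('top2.npy');h=cv2.cvtColor(im,cv2.COLOR_RGB2HSV)
ln=np.array([(x,y) for y in range(244,276) for x in range(336,370) if h[y,x,1]<60 and h[y,x,2]>110 and (x-352.5)**2+(y-259.5)**2<121])
r=ray('top',ln,.132);f=cv2.fitLine(r[:,:2].astype(np.float32),2,0,.01,.01).ravel();print(len(ln),r.mean(0),f,np.degrees(np.arctan2(f[1],f[0])))
E
```

```text
top dialtop 384 [ 0.5607 -0.0609  0.1311] [[560.6, -60.9], [37.2, 38.7]]
top tab 98 [0.5724 0.0192 0.1155] [[572.7, 19.2], [29.4, 10.1]]
side dialtop 338 [ 0.56   -0.0628  0.1311] [[561.2, -62.1], [37.8, 38.1]]
side tab 86 [0.5718 0.0166 0.1154] [[573.1, 18.0], [29.7, 10.1]]
(360, 750, 3)
44 [ 0.56311953 -0.05122212  0.132     ] [ 0.14931265  0.98879004  0.56311953 -0.05122212] 81.4129
```

View pics/l2.png

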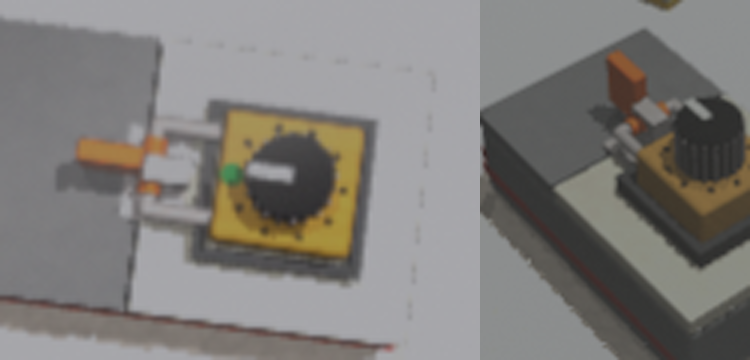

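The line now points at the green dot: line at (270,173) in the crop, dot at (231,174). The fitted line is at 81.4°, matching the dial-to-tab direction of 81.4°. Next is the tab.

{"method": "servo_tool", "body": {
  "steps": [
    {"x":20,"y":-13,"z":0,"yaw":0},
    {"x":60,"y":-38,"z":0,"yaw":-1},
    {"x":100,"y":-63,"z":0,"yaw":-1},
    {"x":140,"y":-88,"z":0,"yaw":-1},
    {"x":154,"y":-97,"z":0,"yaw":-1},
    {"x":154.3,"y":-97.4,"z":-30,"yaw":-1},
    {"x":154.3,"y":-97.4,"z":-70,"yaw":-1},
    {"x":154.3,"y":-97.4,"z":-105,"yaw":-1},
    {"x":154.3,"y":-97.4,"z":-130,"yaw":-1},
    {"x":154.3,"y":-97.4,"z":-145,"yaw":-1},
    {"x":154.3,"y":-97.4,"z":-150,"yaw":-1},
    {"x":154.3,"y":-97.4,"z":-150,"yaw":-1}
  ],
  "grip": 50
}}

```text
time: 8.5
ee_pos: [0.5749, 0.0218, 0.1098]
tcp_rot: [-180.0, 0.1, 81.8]
wrist_force: [0.1, -0.0, 0.5]
opening: 0.0504
```

{"method": "servo_tool", "body": {
  "steps": [
    {"x":0,"y":0,"z":0,"yaw":0},
    {"x":0,"y":0,"z":0,"yaw":0},
    {"x":0,"y":0,"z":0,"yaw":0},
    {"x":0,"y":0,"z":0,"yaw":0},
    {"x":0,"y":0,"z":0,"yaw":0},
    {"x":0,"y":0,"z":0,"yaw":0},
    {"x":0,"y":0,"z":0,"yaw":0}
  ],
  "grip": 4,
  "grip_force": 40
}}

```text
time: 9.38
ee_pos: [0.5744, 0.0219, 0.1104]
tcp_rot: [-180.0, 0.1, 81.7]
wrist_force: [-5.9, 1.4, 4.2]
opening: 0.0094
```

{"method": "servo_tool", "body": {
  "steps": [
    {"x":-0.5,"y":2,"z":0,"yaw":0},
    {"x":-0.3,"y":5,"z":0,"yaw":0},
    {"x":0.1,"y":8,"z":0,"yaw":0},
    {"x":0.5,"y":11,"z":0,"yaw":0},
    {"x":0.9,"y":14,"z":0,"yaw":0},
    {"x":1.3,"y":17,"z":0,"yaw":0},
    {"x":1.7,"y":20,"z":0,"yaw":0},
    {"x":2.1,"y":22.5,"z":0,"yaw":0},
    {"x":2.4,"y":24.5,"z":0,"yaw":0},
    {"x":2.5,"y":25.5,"z":0,"yaw":0},
    {"x":2.5,"y":26,"z":0,"yaw":0},
    {"x":2.5,"y":26,"z":0,"yaw":0}
  ]
}}

```text
time: 10.88
ee_pos: [0.577, 0.0479, 0.1104]
tcp_rot: [-180.0, 0.1, 81.7]
wrist_force: [0.5, -1.7, 1.4]
opening: 0.0097
```

{"method": "servo_tool", "body": {
  "steps": [
    {"x":0.1,"y":0.5,"z":0,"yaw":0},
    {"x":0.1,"y":1,"z":0,"yaw":0},
    {"x":0.2,"y":1.5,"z":0,"yaw":0},
    {"x":0.2,"y":2,"z":0,"yaw":0},
    {"x":0.2,"y":2,"z":0,"yaw":0}
  ]
}}

```text
time: 11.5
ee_pos: [0.5769, 0.0492, 0.1102]
tcp_rot: [-179.9, 0.2, 81.7]
wrist_force: [-0.1, -7.1, 0.5]
opening: 0.0094
```

{"method": "servo_tool", "body": {
  "steps": [
    {"x":0.1,"y":1,"z":0,"yaw":0},
    {"x":0.2,"y":2,"z":0,"yaw":0},
    {"x":0.3,"y":3,"z":0,"yaw":0},
    {"x":0.3,"y":3,"z":0,"yaw":0}
  ]
}}

```text
time: 12.0
ee_pos: [0.5766, 0.0499, 0.1095]
tcp_rot: [-179.9, 0.5, 81.7]
wrist_force: [-0.9, -15.0, 1.1]
opening: 0.009
```

The force has risen to 15 N, so the shackle is at its stop. I'll relax, release, back off and look.

{"method": "servo_tool", "body": {
  "steps": [
    {"x":0,"y":-0.5,"z":0,"yaw":0},
    {"x":0,"y":-0.5,"z":0,"yaw":0},
    {"x":0,"y":-0.5,"z":0,"yaw":0},
    {"x":0,"y":-0.5,"z":0,"yaw":0},
    {"x":0,"y":-0.5,"z":15,"yaw":0},
    {"x":0,"y":-0.5,"z":50,"yaw":0},
    {"x":0,"y":0,"z":95,"yaw":0},
    {"x":-20,"y":10,"z":130,"yaw":0},
    {"x":-60,"y":30,"z":150,"yaw":0},
    {"x":-100,"y":50,"z":150,"yaw":0},
    {"x":-140,"y":70,"z":150,"yaw":0},
    {"x":-150,"y":80,"z":150,"yaw":0}
  ],
  "grip": 50
}}

```text
time: 13.5
ee_pos: [0.4251, 0.1307, 0.2614]
tcp_rot: [180.0, 0.4, 81.7]
wrist_force: [1.0, -0.8, 0.4]
opening: 0.0499
```

```bash
python3 look.py 3
python3 - <<'E'
from h import *
im=np.load('top3.npy');h=cv2.cvtColor(im,cv2.COLOR_RGB2HSV)
ln=np.array([(x,y) for y in range(244,276) for x in range(336,370) if h[y,x,1]<60 and h[y,x,2]>110 and (x-352.5)**2+(y-259.5)**2<121])
r=ray('top',ln,.132);f=cv2.fitLine(r[:,:2].astype(np.float32),2,0,.01,.01).ravel();print(len(ln),r.mean(0),f,np.degrees(np.arctan2(f[1],f[0])),get_obs()['q'])
E
```

```text
top dialtop 386 [ 0.5614 -0.0595  0.131 ] [[561.8, -59.7], [38.2, 38.5]]
top tab 98 [0.5755 0.0459 0.1158] [[575.8, 45.8], [29.2, 10.0]]
side dialtop 342 [ 0.5604 -0.0614  0.131 ] [[561.7, -59.8], [39.0, 37.4]]
side tab 83 [0.5751 0.0441 0.1153] [[576.0, 45.7], [30.2, 10.9]]
(360, 750, 3)
41 [ 0.5629722  -0.05116663  0.132     ] [ 0.40718862  0.9133441   0.5629722  -0.05116663] 65.97165 [ 17.24313398  -8.83009871  -2.51791646  96.49761068  -0.34898755
 115.50345381]
```

View pics/l3.png

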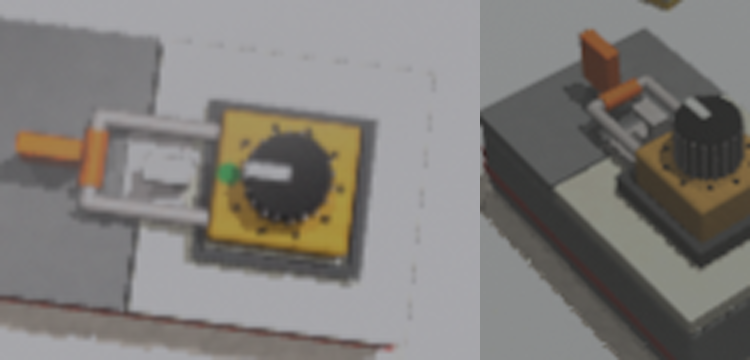

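The shackle is fully open. The tab is 106.4 mm from the dial against 107 expected, and the line is still at the green dot ((268,172) against (228,173)). The 66° line fit picked up brass-edge pixels, so I'm trusting the picture there. Next I grip the dial with the jaws along the lock's y axis, which resists tipping from the extended shackle.

{"method": "servo_tool", "body": {
  "steps": [
    {"x":10,"y":-15,"z":0,"yaw":4},
    {"x":30,"y":-45,"z":0,"yaw":12},
    {"x":55,"y":-80,"z":0,"yaw":21},
    {"x":80,"y":-115,"z":0,"yaw":30},
    {"x":105,"y":-150,"z":0,"yaw":39},
    {"x":125,"y":-175,"z":0,"yaw":48},
    {"x":136.6,"y":-190.3,"z":0,"yaw":57},
    {"x":136.6,"y":-190.3,"z":0,"yaw":66},
    {"x":136.6,"y":-190.3,"z":0,"yaw":75},
    {"x":136.6,"y":-190.3,"z":0,"yaw":84},
    {"x":136.6,"y":-190.3,"z":0,"yaw":90},
    {"x":136.6,"y":-190.3,"z":0,"yaw":90}
  ],
  "grip": 64
}}

```text
time: 15.1
ee_pos: [0.5636, -0.0606, 0.2603]
tcp_rot: [-180.0, 0.4, 171.7]
wrist_force: [-0.1, -0.4, 0.1]
opening: 0.0643
```

{"method": "servo_tool", "body": {
  "steps": [
    {"x":-1.9,"y":1,"z":-20,"yaw":0},
    {"x":-1.9,"y":1,"z":-55,"yaw":0},
    {"x":-1.9,"y":1,"z":-85,"yaw":0},
    {"x":-1.9,"y":1,"z":-110,"yaw":0},
    {"x":-1.9,"y":1,"z":-125,"yaw":0},
    {"x":-1.9,"y":1,"z":-131,"yaw":0},
    {"x":-1.9,"y":1,"z":-131,"yaw":0},
    {"x":-1.9,"y":1,"z":-131,"yaw":0}
  ]
}}

```text
time: 16.1
ee_pos: [0.5622, -0.0596, 0.1303]
tcp_rot: [-180.0, 0.5, 171.6]
wrist_force: [-1.6, -0.4, 0.1]
opening: 0.064
```

{"method": "servo_tool", "body": {
  "steps": [
    {"x":0,"y":0,"z":0,"yaw":0},
    {"x":0,"y":0,"z":0,"yaw":0},
    {"x":0,"y":0,"z":0,"yaw":0},
    {"x":0,"y":0,"z":0,"yaw":0},
    {"x":0,"y":0,"z":0,"yaw":0},
    {"x":0,"y":0,"z":0,"yaw":0},
    {"x":0,"y":0,"z":0,"yaw":0}
  ],
  "grip": 30,
  "grip_force": 70
}}

```text
time: 16.98
ee_pos: [0.5627, -0.0597, 0.1315]
tcp_rot: [-180.0, 0.6, 171.6]
wrist_force: [-1.5, 0.0, 5.8]
opening: 0.0358
```

{"method": "servo_tool", "body": {
  "steps": [
    {"x":0,"y":0,"z":2,"yaw":0},
    {"x":0,"y":0,"z":5,"yaw":0},
    {"x":0,"y":0,"z":10,"yaw":0},
    {"x":0,"y":0,"z":16,"yaw":0},
    {"x":0,"y":0,"z":24,"yaw":0},
    {"x":0,"y":0,"z":34,"yaw":0},
    {"x":0,"y":0,"z":46,"yaw":0},
    {"x":0,"y":0,"z":60,"yaw":0},
    {"x":0,"y":0,"z":75,"yaw":0},
    {"x":0,"y":0,"z":88,"yaw":0},
    {"x":0,"y":0,"z":95,"yaw":0},
    {"x":0,"y":0,"z":95,"yaw":0}
  ]
}}

```text
time: 18.48
ee_pos: [0.5629, -0.0597, 0.227]
tcp_rot: [-180.0, 0.6, 171.6]
wrist_force: [-0.3, -0.3, -4.4]
opening: 0.0358
```

```bash
python3 - <<'E'
from h import *
im,d=camera('side');cv2.imwrite('pics/s4.png',cv2.resize(im[120:360,230:470],None,fx=2.4,fy=2.4,interpolation=2)[:,:,::-1]);o=get_obs();print(o['ee_pos'],o['wrist_force'],o['torque'],o['q'])
E
```

```text
[ 0.56272206 -0.05966997  0.22639453] [ 0.01273913 -0.41995508 -4.09813532] [-0.0436239   0.02905776  0.01855012] [-6.03258759e+00  6.13978837e+00  8.33938928e+00  9.16491376e+01
 -4.37379461e-02  2.32733771e+00]
```

View pics/s4.png

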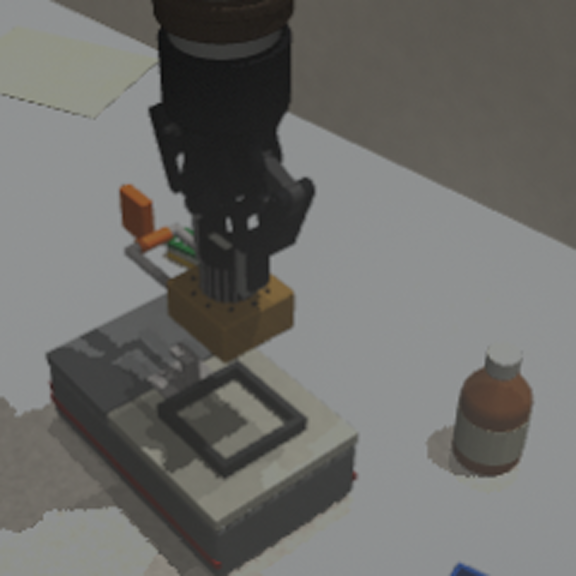

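The lock is up off the hasp (it weighs about 4.2 N), level, with the shackle still open. I'm carrying it to the tray.

{"method": "servo_tool", "body": {
  "steps": [
    {"x":-1,"y":-8,"z":3,"yaw":0},
    {"x":-3,"y":-28,"z":8,"yaw":0},
    {"x":-5,"y":-56,"z":12,"yaw":0},
    {"x":-7,"y":-86,"z":15,"yaw":0},
    {"x":-9,"y":-116,"z":15,"yaw":0},
    {"x":-10,"y":-146,"z":15,"yaw":0},
    {"x":-11,"y":-176,"z":15,"yaw":0},
    {"x":-12,"y":-204,"z":15,"yaw":0},
    {"x":-13,"y":-230,"z":15,"yaw":0},
    {"x":-14,"y":-248,"z":15,"yaw":0},
    {"x":-15,"y":-258,"z":15,"yaw":0},
    {"x":-15,"y":-262,"z":15,"yaw":0}
  ]
}}

```text
time: 20.02
ee_pos: [0.5475, -0.3221, 0.2414]
tcp_rot: [-180.0, 0.5, 171.6]
wrist_force: [0.6, 1.3, -4.2]
opening: 0.0361
```

{"method": "servo_tool", "body": {
  "steps": [
    {"x":0,"y":0,"z":0,"yaw":0},
    {"x":0,"y":0,"z":0,"yaw":0},
    {"x":0,"y":0,"z":0,"yaw":0},
    {"x":0,"y":0,"z":0,"yaw":0}
  ]
}}

```text
time: 20.52
ee_pos: [0.5476, -0.3218, 0.2415]
tcp_rot: [-180.0, 0.6, 171.6]
wrist_force: [0.2, 1.5, -4.0]
opening: 0.0358
```

```bash
python3 - <<'E'
from h import *
o=get_obs();print(o['time'],o['ee_pos'],o['tcp_rot'],o['wrist_force'],o['opening'])
for n in("top","side"):
    im,d=camera(n);np.save(n+'5.npy',im)
    K,D,R,t=cam(n)
    g=np.argwhere(d>0)[:,::-1];u=cv2.undistortPoints(g.astype(float).reshape(-1,1,2),K,D).reshape(-1,2)
    dd=d[d>0];P=(np.c_[u*dd[:,None],dd]-t)@R
    C=im[d>0];h=cv2.cvtColor(C[None],cv2.COLOR_RGB2HSV)[0].astype(int)
    s=(P[:,2]>.15)&(abs(P[:,0]-.55)<.1)&(abs(P[:,1]+.29)<.15)
    b=P[s&(h[:,0]>=15)&(h[:,0]<=32)&(h[:,1]>100)]
    top=b[b[:,2]>np.percentile(b[:,2],90)-.006] if len(b) else b
    og=P[s&(h[:,0]>=4)&(h[:,0]<15)&(h[:,1]>130)]
    if len(b):
        f=np.linalg.lstsq(np.c_[top[:,:2],np.ones(len(top))],top[:,2],rcond=None)[0]
        print(n,len(b),'brass z',b[:,2].min(),b[:,2].max(),cv2.minAreaRect(b[:,:2].astype(np.float32)*1000),'slope deg',np.degrees(f[:2]))
    if len(og): print('orange',og.mean(0),og.min(0),og.max(0))
    cv2.imwrite(f'pics/{n}5.png',im[:,:,::-1])
a=np.load('side5.npy')[180:480,260:560];cv2.imwrite('pics/s5z.png',cv2.resize(a,None,fx=2,fy=2,interpolation=2)[:,:,::-1])
E
```

```text
20.525 [ 0.54764321 -0.32177855  0.24148821] [-179.98757217    0.55000228  171.64115413] [ 0.1938455   1.48435872 -3.98521941] 0.03583123081915217
top 847 brass z 0.18902659876672603 0.5179773504228834 ((548.7700805664062, -280.6519470214844), (147.0481414794922, 71.93517303466797), 55.18319320678711) slope deg [-77.12573414 131.92643089]
orange [ 0.5533971  -0.22515611  0.23858696] [ 0.50863128 -0.31186903  0.19754829] [ 0.57148846 -0.20069848  0.50911837]
side 126 brass z 0.20725473206081022 0.2140126904011947 ((539.2725830078125, -328.839599609375), (22.564075469970703, 79.64649963378906), 41.13646697998047) slope deg [1.67802313 4.11772804]
orange [ 0.55952913 -0.2273733   0.2132809 ] [ 0.54702672 -0.24177781  0.19580351] [ 0.57121532 -0.20197457  0.22865566]
```

View pics/top5.png

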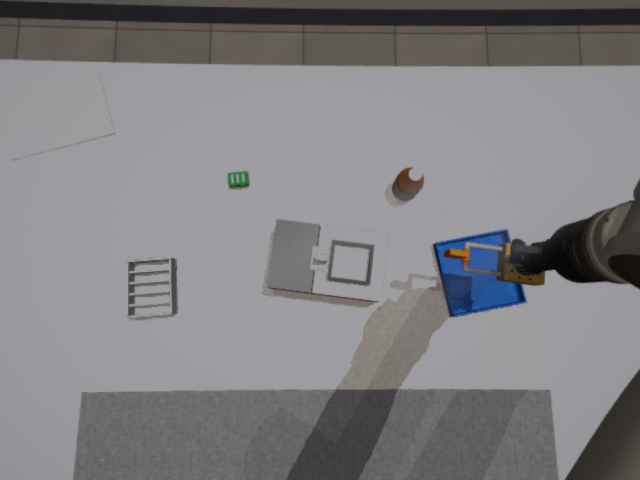

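View pics/s5z.png

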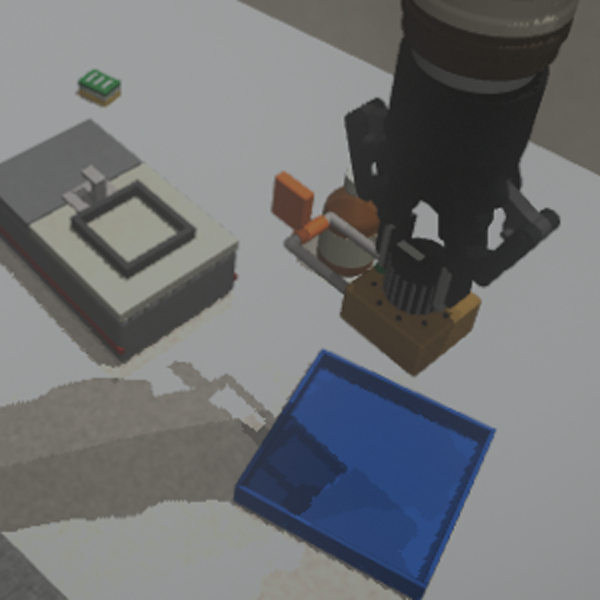

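```bash
python3 - <<'E'
from h import *
im,d=camera('side');K,D,R,t=cam('side')
g=np.argwhere(d>0)[:,::-1];u=cv2.undistortPoints(g.astype(float).reshape(-1,1,2),K,D).reshape(-1,2)
dd=d[d>0];P=(np.c_[u*dd[:,None],dd]-t)@R
s=(abs(P[:,0]-.55)<.06)&(abs(P[:,1]+.322)<.06)&(P[:,2]>.15)&(P[:,2]<.235)
h=cv2.cvtColor(im[d>0][None],cv2.COLOR_RGB2HSV)[0].astype(int)
b=P[s&(h[:,0]>=12)&(h[:,0]<=32)&(h[:,1]>90)];print(len(b),b.min(0),b.max(0))
T=b[b[:,2]>.2]
for i in range(6):
    f=np.linalg.lstsq(np.c_[T[:,:2],np.ones(len(T))],T[:,2],rcond=None)[0];r=T[:,2]-np.c_[T[:,:2],np.ones(len(T))]@f;T=T[abs(r)<max(.0015,2*r.std())]
print(len(T),'plane deg',np.degrees(f[:2]),'z',np.c_[[[.547,-.322]],[[1]]]@f,r.std(),cv2.minAreaRect(T[:,:2].astype(np.float32)*1000))
print('zhist',np.histogram(b[:,2],np.arange(.165,.225,.004)))
o=P[(P[:,2]>.22)&(P[:,2]<.235)&(abs(P[:,1]+.22)<.04)&(abs(P[:,0]-.56)<.03)];print('tabtop',len(o),o.mean(0),o.max(0))
E
```

```text
283 [ 0.51435082 -0.35655699  0.18587096] [ 0.57152956 -0.28869979  0.21362395]
168 plane deg [1.53918972 0.44866507] z [0.21146197] 0.0009017974728542021 ((545.7001953125, -322.5190124511719), (61.75243377685547, 58.096466064453125), 82.31439208984375)
zhist (array([  0,   0,   0,   0,   0,   8,  17,  17,  17,  20,  27, 173,   4,
         0]), array([0.165, 0.169, 0.173, 0.177, 0.181, 0.185, 0.189, 0.193, 0.197,
       0.201, 0.205, 0.209, 0.213, 0.217, 0.221]))
tabtop 164 [ 0.55896296 -0.21714015  0.22522089] [ 0.56650111 -0.2015414   0.22864487]
```

The body is level to about 1.6° and centred at (546,−322), with the tray at (547,−322). Its underside is at about 0.179 m. The tab is still about 107 mm out, so the shackle is open. In the top view the bystanders are at the same pixels as at the start. Handing in.

```bash
python3 -c "
from workcell import *
print(job_done())"
```

```text
the job is handed in; nothing more can be done
None
```

I turned the dial two notches clockwise to the green dot and pulled the shackle open to its stop. I then lifted the lock straight off the hasp by its dial and handed in with the gripper holding it over the tray, about 21 s in.

What the last checks showed:
- **Position:** the lock body is centred at about (546, −322) mm, against the tray's middle at (547, −322) mm. Its underside is about 179 mm above the bench.
- **Level:** it is dial up and tilted about 1.6° by a depth-plane fit; the tool itself reads 0.6°.
- **Shackle:** the tab is still about 107 mm from the lock's centre, which is fully open.
- **Grip:** the wrist carries a steady 4 N or so.
- **Bystanders:** the rack, bottle and cassettes sit where they did in the first top picture.

Two measurements disagreed. The second automatic fit of the dial's white line gave 66° because it picked up brass pixels, and I went by the picture, which showed the line on the dot. A first rough slope estimate of the held lock gave up to 4° from badly chosen points, and the cleaner fit above replaced it.

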